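# Shut the knife chest and shoot its bolt

## Robot

A 6-joint arm with a two-finger parallel gripper is mounted at the origin on the work surface. World frame = base frame: x ahead of the robot, y to its left, z up, the work surface at z = 0. Lengths are in m, angles in rad, forces in N, time in s.
With the tool pointing down it reaches from about 0.3 to 0.875 m from the base axis. Payload 4.2 kg.
Tool frame: the origin (TCP) lies at the very end of the fingers, on their centre line; the grasp point (between the pads) lies 19 mm behind it; z points along the fingers, y is the direction in which the jaws open and shut (so a half turn about z gives the same grasp; the last joint's range is limited). The gripper opens to 85 mm and grips with 20 to 120 N. Pads are 22 mm wide; open, the fingers measure 114 mm over their backs; the gripper's body (76 mm by 85 mm) begins 54 mm behind the grasp point. The pads swing forward as they close: fully open they stand 13 mm farther back than shut.
Start: joints at [-1.363, 0.32, 1.565, -0, 1.257, -0.02], TCP at [0.13, -0.56, 0.231] pointing down, gripper open.
Joint ranges: [-3.11, 3.11], [-0.84, 2.01], [0.21, 2.61], [-1.34, 4.49], [0.05, 2.63], [-2.56, 2.56]. Speed limits (rad/s): [2.57, 2.57, 3.14, 3.14, 3.14, 3.14].

## Interface

Orientations are given as a 3x3 rotation matrix whose columns are the frame's x, y, z axes.
In Python, from cell import sensors, viewer, ticket gives the robot as it stands.
- The arm moves only by the tool send_rows, never from a script. Its argument "motion" is a list of rows, each an object with "offset": the shift along the tool's x, y, z in mm, a list of three; "dr": the turn, a rotation vector about the tool's x, y, z in rad, a list of three; "jaw": the finger opening in mm, from 0 to 85.4. In form: [{"offset": [x, y, z], "dr": [ax, ay, az], "jaw": jaw}, ...]. A call has 1 to 12 rows; each row is the pose to reach, as a shift and turn from the pose commanded when the call began, along the tool's axes at that moment; what a row does not reach only later rows make up. A row lasts 1/12 s, in which the tool goes at most 41.7 mm and 7.16 degrees, less where a joint would pass 70% of its speed; a pose out of reach is approached as far as the arm can. A call with a gripper value outside its range is refused whole. The fingers move at their own pace and stop on an object; the grip force is fixed at half the most. Time passes only in rows, so rows that repeat a pose let the fingers close. It gives the time, the measured TCP pose, the force and the opening at its end, in the units of the state.
- sensors.state(): the state, without advancing time (a new reading comes with each control period).
- viewer.get_image(name): name is "scene" or "top"; returns the picture (420x560x3 uint8, blue, green, red); there is no depth.
- viewer.calibration(name): a dict with "K" (3x3 intrinsics, pixels), "camera_from_world" (4x4, takes a point from world to camera coordinates). Camera axes: x right, y up, looking along -z (the intrinsics and any distortion apply to the point x, -y, -z); pixel columns grow to the right and rows downward; lengths in m; the calibration is good to about 2 mm. A picture is of the moment at which its call begins. calibration takes no time and is no camera call.
- ticket.hand_in(): hands the job in, once; it reports no verdict.
The state is a dict: "time_s": time; "joints": joint angles; "joint_velocities": joint speeds; "effort": joint torques, N m; "tool_pos": TCP position; "tool_rot": TCP orientation; "contact_force": force on the tool from outside, world axes, zero at the start; "moment": the same for the moment, N m; "grip_width": finger opening in m.
Only numpy, scipy, OpenCV 4.12 (cv2) and the standard library are available. Lean on these libraries where they do the work, as an engineer would, in place of code of your own. Each camera call takes 0.05 s, during which the arm holds its last target.

## Task

The knives are back in the plywood chest on the worktop: swing its lid all the way down until it lies flush in the frame, then push the slide bolt on the lid across until it is fully home through the keeper. Leave the baking tray, bowl, bottle and grater where they stand.

Things in the scene. Friction and masses are not known exactly. Their poses are not given: they have to be found in the camera images.
- chest: Knife chest, plywood box 300 (x) x 400 (y) x 100 mm tall, stands fast. Origin: centre of its underside; z up, +x from the lid's free edge to its hinges (away from the robot). Top: flat wooden frame (upper face at z = 100 mm; free-edge rail 45 mm wide) round a flush inset lid. Carrying handles stand out 33 mm from both ends (y = +-200 mm), 60 mm up.
- lid (a joint): Lid angle, rad: 0 = shut, its upper face flush with the frame; 1.2 = widest open. Friction hinges hold it at any angle it is left at; 2 to 8 N of downward push near its free edge moves it, and it meets a firm stop at 0.
- lid_hinge (a point): Middle of the hinge line, level with the frame's upper face (chest frame: x = +120, y = 0, z = 100 mm). Chest axes; does not move. The hinge line runs along y.
- lid_edge (a point): Middle of the lid's free edge, on its upper face, 222 mm from lid_hinge; the plywood lid is 346 mm along y, 15 mm thick. Moves with the lid. Axes: -x from hinge line to free edge, y along the hinge line, z out of the upper face. On the lid: the bolt on y = +60 mm (plate 40 mm wide) and a bow pull from y = -145 to -55 mm, 27 mm inside the edge, 31 mm high.
- lid_push (a point): Bare spot on the lid's upper face, good to push on: 17 mm inside the free edge (205 mm from the hinge line), y = -5 mm; 80 mm of bare plywood along y round it. Moves with the lid; axes as lid_edge.
- bolt (a joint): Travel of the slide bolt, m: 0 = drawn right back, 0.050 = fully home at its stop. It slides along the lid's -x, out over the free edge, with about 4 N of friction, no spring, and stays where it is left. Its tip reaches the keeper at 0.023 and comes out at the keeper's other side at 0.043.
- bolt_knob (a point): Centre of the bolt's upright black round knob, 20 mm in diameter, 22 mm tall, 35 mm above the lid's upper face (its top 46 mm above). Moves with lid and bolt; axes as lid_edge. It stands on the bar between two steel guides, 26 mm wide, tops 22 mm above the lid; its stem meets the guide at the free edge when home. Clear of all else for 90 mm to either side (y).
- bolt_tip (a point): Leading end of the bolt bar (rounded, 12 mm in diameter), on the bar's axis, 10 mm above the lid's upper face and 68 mm ahead of the knob's axis. Moves with the bolt; axes as lid_edge.
- keeper (a point): Centre of the keeper, a fixed steel loop on the chest's free-edge rail: 20 mm long along the bolt, opening 20 mm wide and 20 mm high, top 24 mm above the frame. Chest axes; chest frame x = -121, y = +60, z = 110 mm. The bolt enters only with the lid down to within about 4 mm; if the bolt is out before, it lands on the loop and the lid cannot shut.
- baking_tray: Bystander: dark steel baking tray with iced biscuits, 340 x 240 mm, 22 mm high, 1.2 kg. Origin: centre of its underside.
- bowl: Bystander: steel bowl, 112 mm across, 50 mm high. Origin: centre of its underside.
- bottle: Bystander: green glass bottle, 74 mm across, 290 mm tall, standing. Origin: centre of its underside.
- grater: Bystander: four-sided steel box grater, 100 x 80 mm, 211 mm tall with its black handle, standing. Origin: centre of its underside.

How it is judged:
By the outcome, as a careful person would: the job done as asked, in the order asked, and still so for the second after the job is handed in, with the robot touching nothing.
It also fails if it takes over 45 s, if anything falls off the work surface, if the arm or the gripper's body presses on something with over 40 N, if the wrist force passes 120 N, or if a joint passes its speed limit or range.

## Working session

There is one attempt and no reset: what is moved stays moved. The work goes in short steps, Python scripts to look and compute and a tool call to move; the robot and the scene stay as the last step left them, time stands still between calls to the robot, and variables do not carry over. Pictures are saved under pics/ and viewed, and the job is handed in when it is done.

Besides the shell and the picture viewer there is one more tool, called after "Request:" as name([rows], argument=value, ...), one row to a line, values as JSON. send_rows: Moves the arm, as the interface text tells. Its arguments: {"type":"object","properties":{"motion":{"type":"array"}},"required":["motion"]}

```bash
mkdir -p pics; ls; python3 - <<'E'
from cell import sensors, viewer
import cv2,numpy as np
s=sensors.state();print({k:np.round(v,3).tolist() for k,v in s.items()})
for n in("scene","top"):
    cv2.imwrite(f"pics/{n}0.png",viewer.get_image(n));c=viewer.calibration(n);print({k:(np.round(v,4).tolist() if not isinstance(v,str) else v) for k,v in c.items()})
E
```

```text
pics
{'time_s': 0.0, 'joints': [-1.363, 0.32, 1.566, -0.0, 1.257, -0.02], 'joint_velocities': [0.0, 0.001, 0.002, -0.0, -0.001, 0.0], 'effort': [0.0, -41.552, -23.416, 0.0, 0.008, 0.0], 'tool_pos': [0.13, -0.56, 0.23], 'tool_rot': [[0.974, 0.226, -0.0], [0.226, -0.974, 0.002], [0.0, -0.002, -1.0]], 'contact_force': [-0.129, 0.083, -0.214], 'moment': [-0.062, 0.011, 0.024], 'grip_width': 0.085}
{'K': [[541.7357, 0.0, 285.4924], [0.0, 541.7357, 219.0951], [0.0, 0.0, 1.0]], 'camera_from_world': [[-0.8766, 0.4806, -0.0236, 0.495], [-0.2807, -0.471, 0.8363, 0.0889], [0.3908, 0.7397, 0.5478, -2.3839], [0.0, 0.0, 0.0, 1.0]]}
{'K': [[505.2246, 0.0, 277.6452], [0.0, 505.2246, 218.8228], [0.0, 0.0, 1.0]], 'camera_from_world': [[0.0264, -0.9996, -0.0036, 0.0092], [0.9961, 0.026, 0.084, -0.5646], [-0.0838, -0.0058, 0.9965, -1.5837], [0.0, 0.0, 0.0, 1.0]]}
```

View pics/scene0.png

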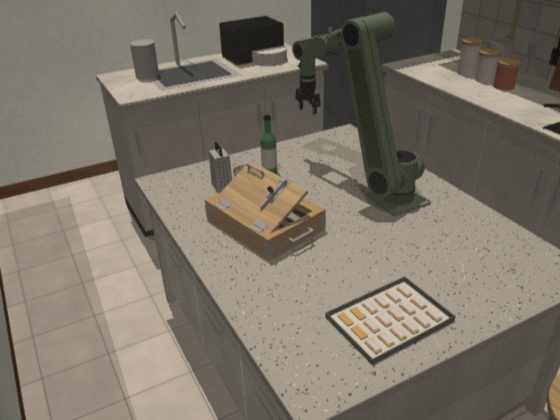

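View pics/top0.png

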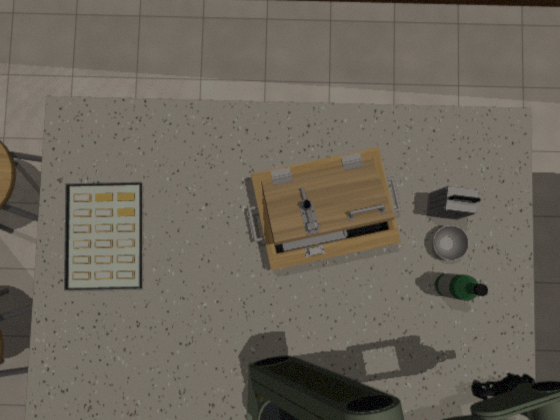

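```bash
python3 - <<'E'
import cv2
a=cv2.imread('pics/scene0.png');cv2.imwrite('pics/s0c.png',cv2.resize(a[130:310,130:390],None,fx=3,fy=3,interpolation=cv2.INTER_CUBIC))
a=cv2.imread('pics/top0.png');cv2.imwrite('pics/t0c.png',cv2.resize(a[110:310,200:460],None,fx=3,fy=3,interpolation=cv2.INTER_CUBIC))
E
```

```text
(no output)
```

View pics/s0c.png

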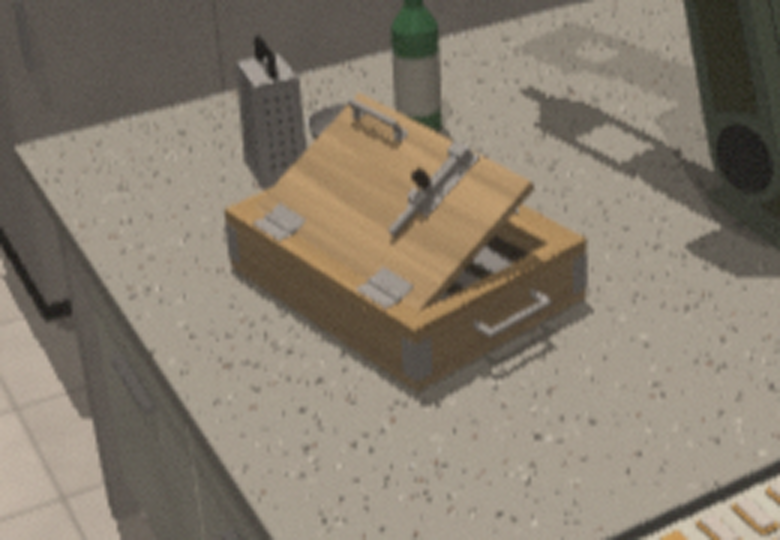

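View pics/t0c.png

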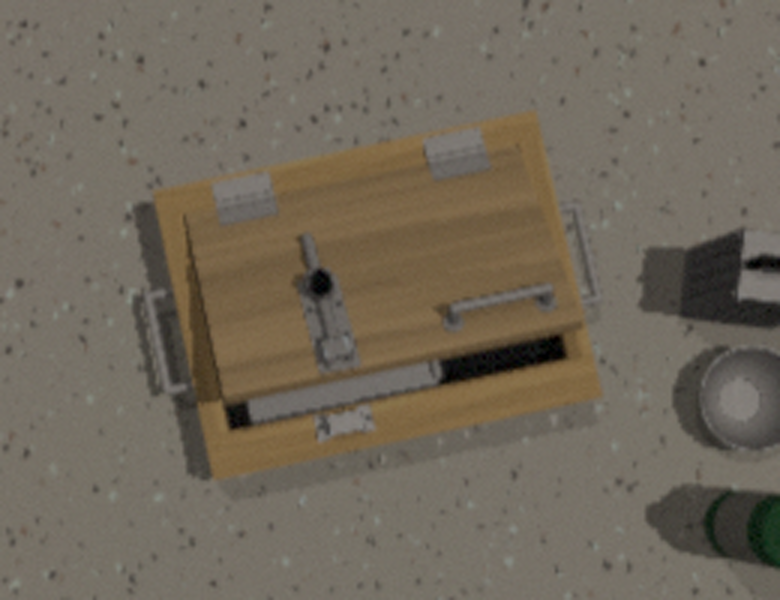

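```bash
cat > h.py <<'E'
import numpy as np
from cell import sensors, viewer
from scipy.optimize import least_squares
def proj(n,P):
    c=viewer.calibration(n);P=np.atleast_2d(P);T=np.array(c['camera_from_world'])
    p=P@T[:3,:3].T+T[:3,3];p=p*[1,-1,-1];q=p@np.array(c['K']).T
    return q[:,:2]/q[:,2:]
def R(y):return np.array([[np.cos(y),-np.sin(y),0],[np.sin(y),np.cos(y),0],[0,0,1]])
def chest(P,v):return np.atleast_2d(P)@R(v[2]).T+[v[0],v[1],0]
def lid(d,y,h,th):  # d from hinge, height above upper face -> chest frame
    return [0.12-d*np.cos(th)+h*np.sin(th), y, 0.1+d*np.sin(th)+h*np.cos(th)]
E
cat > fit.py <<'E'
from h import *
T=lambda u,v:(200+(u+.5)/3-.5,110+(v+.5)/3-.5)
S=lambda u,v:(130+(u+.5)/3-.5,130+(v+.5)/3-.5)
fr=[('top',(.15,.2,.1),T(155,190)),('top',(.15,-.2,.1),T(537,112)),('top',(-.15,-.2,.1),T(602,397)),('top',(-.15,.2,.1),T(215,478)),
('scene',(.15,-.2,.1),S(226,212)),('scene',(.15,.2,.1),S(418,327)),('scene',(-.15,.2,.1),S(587,240))]
ld=[('top',(.222,.173,0),T(225,397)),('top',(.222,-.173,0),T(583,322)),('scene',(.222,-.173,0),S(355,95)),('scene',(.222,.173,0),S(532,185))]
kn=[('top',T(320,280)),('scene',S(421,176))]
def res(v):
    r=[proj(n,chest(P,v))[0]-q for n,P,q in fr]
    r+=[proj(n,chest(lid(*P,v[3]),v))[0]-q for n,P,q in ld]
    r+=[proj(n,chest(lid(.14+v[4],.06,h,v[3]),v))[0]-q for (n,q),h in zip(kn,(.046,.046))]
    return np.ravel(r)
o=least_squares(res,[.6,0,.2,.5,0.01],loss='soft_l1');v=o.x;print(np.round(v,4));print(np.round(res(v).reshape(-1,2),1).tolist())
print('keeper',chest([-.121,.06,.11],v),'knobshut',chest([-.02-v[4],.06,.135],v),'push',chest(lid(.205,-.005,0,v[3]),v),chest(lid(.205,-.005,0,0),v))
E
python3 fit.py
```

```text
[ 0.597  -0.1196  0.2352  0.4766  0.0029]
[[-0.7, -0.1], [-0.3, -0.9], [0.3, -0.1], [-0.5, 0.5], [-0.7, -1.3], [-1.3, 0.9], [-0.1, -0.7], [-0.4, 0.7], [0.1, 0.3], [1.9, -0.2], [0.2, -0.6], [0.4, -0.3], [-0.4, -0.8]]
keeper [[ 0.46533457 -0.0894693   0.11      ]] knobshut [[ 0.56069541 -0.06661585  0.135     ]] push [[ 0.53770425 -0.13896625  0.19403868]] [[ 0.51549174 -0.14428954  0.1       ]]
```

```bash
cat > off.py <<'E'
from h import *
v=np.array([.597,-.1196,.2352])
def off(P,fr='chest'):
    s=sensors.state();p=chest(P,v)[0] if fr=='chest' else np.array(P)
    return np.round((p-s['tool_pos'])@np.array(s['tool_rot'])*1000,1).tolist()
def tc():
    s=sensors.state();p=(np.array(s['tool_pos'])-[v[0],v[1],0])@R(v[2]);return np.round(p*1000,1)
E
python3 - <<'E'
from off import *
# bottle base from top image
c=viewer.calibration('top')
from scipy.optimize import fsolve
for n,u,w in(('bottle',443,286),('btltop',481,290),('grater',455,200),('bowl',450,245)):
    z={'btltop':.29}.get(n,0.02)
    print(n,fsolve(lambda p:proj('top',[p[0],p[1],z])[0]-[u,w],[.5,-.3]))
print(off([-.062,-.005,.40]),off([-.062,-.005,.23]))
E
```

```text
bottle [ 0.36578124 -0.50226907]
btltop [ 0.36872532 -0.51466073]
grater [ 0.63960318 -0.5408249 ]
bowl [ 0.49546256 -0.52456406]
[492.6, -318.1, -168.9] [492.6, -317.8, 1.1]
```

Request:
send_rows([
  {"offset":[0,0,-40],"dr":[0,0,0],"jaw":0},
  {"offset":[0,0,-80],"dr":[0,0,0],"jaw":0},
  {"offset":[0,0,-120],"dr":[0,0,0],"jaw":0},
  {"offset":[10,-8,-155],"dr":[0,0,0],"jaw":0},
  {"offset":[40,-26,-169],"dr":[0,0,0],"jaw":0},
  {"offset":[74,-48,-169],"dr":[0,0,0],"jaw":0},
  {"offset":[108,-70,-169],"dr":[0,0,0],"jaw":0},
  {"offset":[142,-92,-169],"dr":[0,0,0],"jaw":0},
  {"offset":[176,-114,-169],"dr":[0,0,0],"jaw":0},
  {"offset":[210,-136,-169],"dr":[0,0,0],"jaw":0},
  {"offset":[244,-158,-169],"dr":[0,0,0],"jaw":0},
  {"offset":[278,-180,-169],"dr":[0,0,0],"jaw":0},
])

```text
time_s: 1.1
tool_pos: [0.3608, -0.3202, 0.4001]
tool_rot: [[0.974, 0.226, -0.0], [0.226, -0.974, 0.0], [-0.0, -0.0, -1.0]]
contact_force: [1.6, -0.0, -0.0]
grip_width: 0.0001
```

```bash
python3 - <<'E'
from off import *
print(tc(),off([-.062,-.005,.40]),off([-.062,-.005,.23]))
E
```

```text
[-276.4 -140.1  400.1] [213.4, -136.7, 0.1] [213.4, -136.7, 170.1]
```

Request:
send_rows([
  {"offset":[34,-22,0],"dr":[0,0,0],"jaw":0},
  {"offset":[68,-44,0],"dr":[0,0,0],"jaw":0},
  {"offset":[102,-66,0],"dr":[0,0,0],"jaw":0},
  {"offset":[136,-88,0],"dr":[0,0,0],"jaw":0},
  {"offset":[170,-110,10],"dr":[0,0,-0.007],"jaw":0},
  {"offset":[200,-128,30],"dr":[0,0,-0.007],"jaw":0},
  {"offset":[214,-137,60],"dr":[0,0,-0.007],"jaw":0},
  {"offset":[214,-137,95],"dr":[0,0,-0.007],"jaw":0},
  {"offset":[214,-137,130],"dr":[0,0,-0.007],"jaw":0},
  {"offset":[214,-137,155],"dr":[0,0,-0.007],"jaw":0},
  {"offset":[214,-137,170],"dr":[0,0,-0.007],"jaw":0},
  {"offset":[214,-137,170],"dr":[0,0,-0.007],"jaw":0},
])

```text
time_s: 2.1
tool_pos: [0.5351, -0.1394, 0.2259]
tool_rot: [[0.972, 0.233, -0.009], [0.233, -0.972, 0.002], [-0.008, -0.004, -1.0]]
contact_force: [-0.3, -0.3, -0.3]
grip_width: 0.0
```

```bash
python3 - <<'E'
from off import *
import cv2
print(tc(),sensors.state()['tool_rot'])
a=viewer.get_image('scene');b=viewer.get_image('top')
cv2.imwrite('pics/s1.png',np.hstack([cv2.resize(a[100:300,160:360],(400,400),interpolation=2),cv2.resize(b[110:310,220:420],(400,400),interpolation=2)]))
E
```

```text
[-64.8  -4.9 225.9] [[ 0.97246345  0.23288507 -0.00890944]
 [ 0.23291459 -0.97249419  0.00241843]
 [-0.00810116 -0.00442697 -0.99995739]]
```

View pics/s1.png

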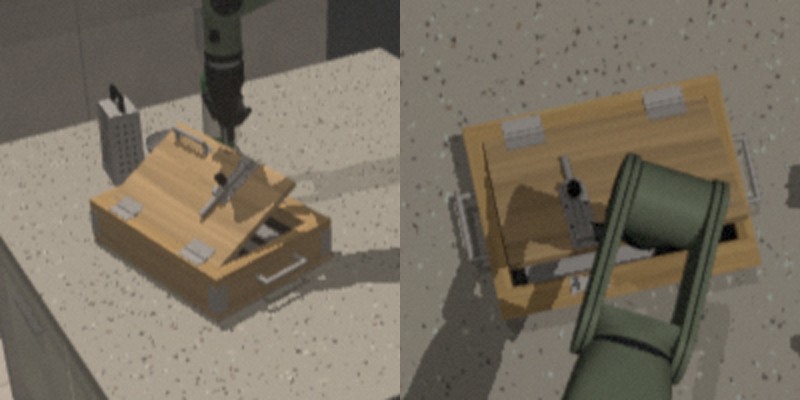

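```bash
python3 - <<'E'
from off import *
s=sensors.state();f=lambda p:(proj('scene',p)-[160,100])*2
print(f(s['tool_pos']),f(chest(lid(.205,-.005,0,.477),v)),f(chest(lid(.222,-.005,0,.477),v)))
import cv2
a=viewer.get_image('scene');cv2.imwrite('pics/s1b.png',cv2.resize(a[130:220,230:320],None,fx=7,fy=6,interpolation=2)[:600])
E
```

```text
[[226.24770882 139.19634718]] [[227.11816509 155.46940588]] [[232.64372682 149.49075722]]
```

View pics/s1b.png

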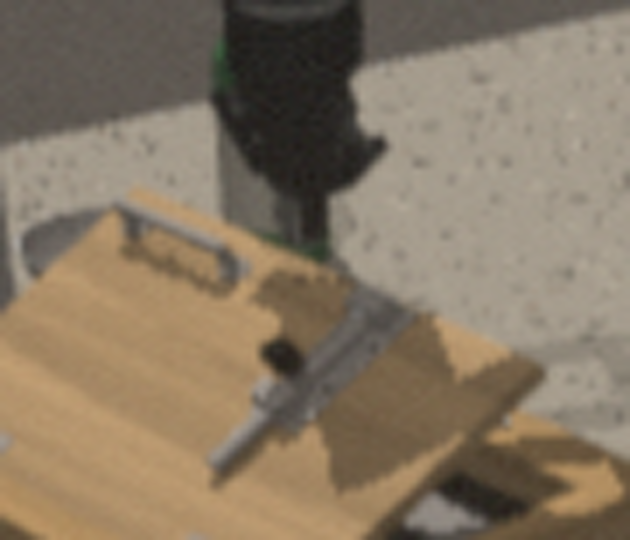

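Request:
send_rows([
  {"offset":[-1,0,12],"dr":[0,0,0],"jaw":0},
  {"offset":[-2,0,24],"dr":[0,0,0],"jaw":0},
  {"offset":[-4,0,36],"dr":[0,0,0],"jaw":0},
  {"offset":[-7,0,48],"dr":[0,0,0],"jaw":0},
  {"offset":[-10,0,59],"dr":[0,0,0],"jaw":0},
  {"offset":[-13,0,70],"dr":[0,0,0],"jaw":0},
  {"offset":[-16,0,80],"dr":[0,0,0],"jaw":0},
  {"offset":[-18,0,90],"dr":[0,0,0],"jaw":0},
  {"offset":[-19,0,100],"dr":[0,0,0],"jaw":0},
  {"offset":[-20,0,110],"dr":[0,0,0],"jaw":0},
  {"offset":[-20,0,117],"dr":[0,0,0],"jaw":0},
  {"offset":[-20,0,120],"dr":[0,0,0],"jaw":0},
])

```text
time_s: 3.25
tool_pos: [0.5179, -0.1449, 0.1093]
tool_rot: [[0.973, 0.233, -0.001], [0.233, -0.973, 0.0], [-0.001, -0.0, -1.0]]
contact_force: [-0.8, -0.4, 1.2]
grip_width: -0.0
```

```bash
python3 - <<'E'
from off import *
import cv2
print(tc())
a=viewer.get_image('scene')
cv2.imwrite('pics/s2.png',cv2.resize(a[140:270,180:340],None,fx=4,fy=4,interpolation=2))
E
```

```text
[-82.8  -6.2 109.3]
```

View pics/s2.png

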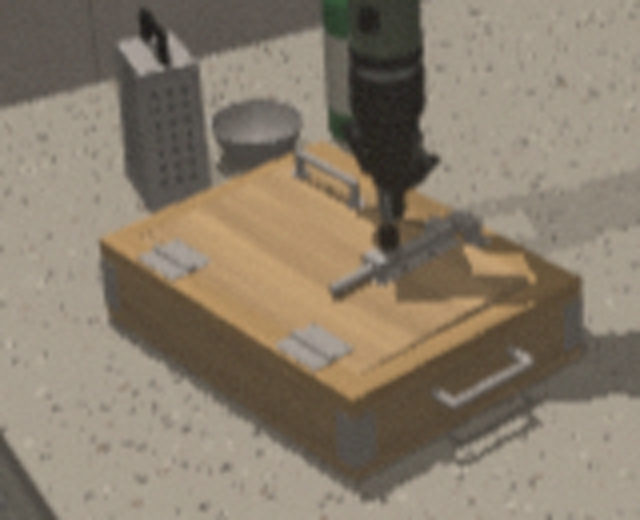

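Request:
send_rows([
  {"offset":[0,0,3],"dr":[0,0,0],"jaw":0},
  {"offset":[0,0,6],"dr":[0,0,0],"jaw":0},
  {"offset":[0,0,8],"dr":[0,0,0],"jaw":0},
  {"offset":[0,0,9],"dr":[0,0,0],"jaw":0},
  {"offset":[0,0,9],"dr":[0,0,0],"jaw":0},
])

```text
time_s: 3.72
tool_pos: [0.5182, -0.1448, 0.1012]
tool_rot: [[0.973, 0.233, 0.0], [0.233, -0.973, 0.0], [0.0, 0.0, -1.0]]
contact_force: [-0.7, 0.1, 0.0]
grip_width: 0.0001
```

Request:
send_rows([
  {"offset":[0,0,1],"dr":[0,0,0],"jaw":0},
  {"offset":[0,0,2],"dr":[0,0,0],"jaw":0},
  {"offset":[0,0,2],"dr":[0,0,0],"jaw":0},
])

```text
time_s: 3.97
tool_pos: [0.5184, -0.1449, 0.1]
tool_rot: [[0.973, 0.233, 0.001], [0.233, -0.973, -0.0], [0.001, 0.0, -1.0]]
contact_force: [-1.3, -0.1, 5.6]
grip_width: -0.0002
```

Request:
send_rows([
  {"offset":[0,0,1],"dr":[0,0,0],"jaw":0},
  {"offset":[0,0,2],"dr":[0,0,0],"jaw":0},
  {"offset":[0,0,2],"dr":[0,0,0],"jaw":0},
])

```text
time_s: 4.22
tool_pos: [0.5184, -0.1449, 0.0999]
tool_rot: [[0.973, 0.233, 0.002], [0.233, -0.973, -0.0], [0.001, 0.001, -1.0]]
contact_force: [-5.0, 1.4, 18.2]
grip_width: -0.0004
```

Request:
send_rows([
  {"offset":[0,0,-20],"dr":[0,0,0],"jaw":0},
  {"offset":[0,0,-55],"dr":[0,0,0],"jaw":0},
  {"offset":[0,0,-95],"dr":[0,0,0],"jaw":0},
  {"offset":[30,-5,-115],"dr":[0,0,0],"jaw":0},
  {"offset":[65,-10,-120],"dr":[0,0,0],"jaw":0},
  {"offset":[100,-10,-120],"dr":[0,0,0],"jaw":0},
  {"offset":[130,-10,-120],"dr":[0,0,0],"jaw":0},
  {"offset":[130,-10,-120],"dr":[0,0,0],"jaw":0},
])

```text
time_s: 4.88
tool_pos: [0.647, -0.1033, 0.2164]
tool_rot: [[0.972, 0.235, 0.004], [0.235, -0.972, 0.001], [0.004, 0.0, -1.0]]
contact_force: [0.1, -0.5, -0.4]
grip_width: -0.0002
```

```bash
python3 - <<'E'
from off import *
import cv2
print(tc())
a=viewer.get_image('scene');b=viewer.get_image('top')
cv2.imwrite('pics/s3.png',cv2.resize(a[150:270,180:340],None,fx=5,fy=5,interpolation=2))
cv2.imwrite('pics/t3.png',cv2.resize(b[140:290,230:420],None,fx=4,fy=4,interpolation=2))
E
```

```text
[ 52.4   4.2 216.4]
```

View pics/s3.png

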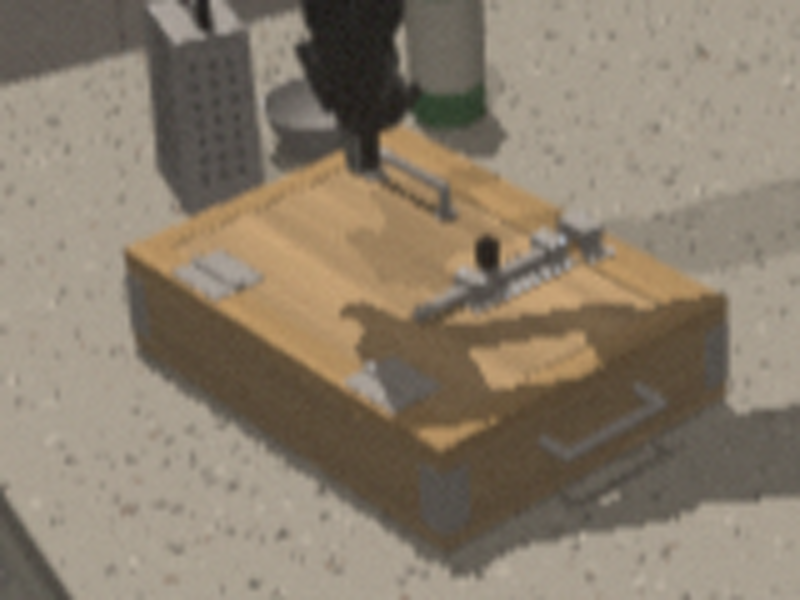

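View pics/t3.png

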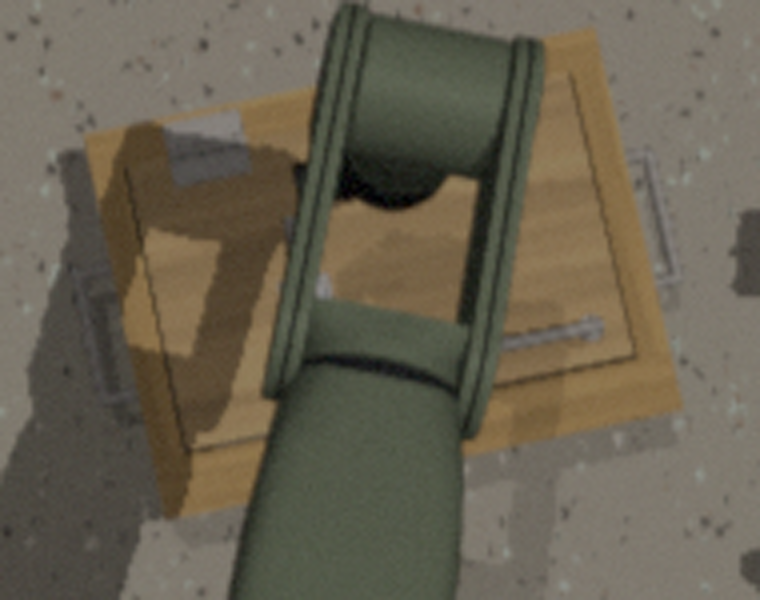

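```bash
python3 - <<'E'
from off import *
for y in(.06,):
  for x in(-.02,-.023,-.03): print(x,(proj('scene',chest([[x,y,.146],[x,y,.124]],v))-[180,150]+.5)*5)
print(off([.02,.060,.20]),off([.02,.06,.128]))
E
```

```text
-0.02 [[486.52576085 241.52115928]
 [487.42585256 265.35836282]]
-0.023 [[489.37903997 240.14630661]
 [490.26241389 263.97282237]]
-0.03 [[496.01948769 236.94660658]
 [496.86405014 260.74820179]]
[-27.7, -55.9, 16.3] [-27.6, -55.9, 88.3]
```

Request:
send_rows([
  {"offset":[-8,-20,10],"dr":[0,0,0],"jaw":0},
  {"offset":[-20,-50,20],"dr":[0,0,0],"jaw":0},
  {"offset":[-20,-56,40],"dr":[0,0,0],"jaw":0},
  {"offset":[-20,-56,60],"dr":[0,0,0],"jaw":0},
  {"offset":[-20,-56,75],"dr":[0,0,0],"jaw":0},
  {"offset":[-20,-56,75],"dr":[0,0,0],"jaw":0},
  {"offset":[-20,-56,75],"dr":[0,0,0],"jaw":0},
])

```text
time_s: 5.57
tool_pos: [0.6084, -0.0555, 0.1421]
tool_rot: [[0.973, 0.232, -0.002], [0.232, -0.973, 0.0], [-0.002, -0.0, -1.0]]
contact_force: [1.1, 0.4, -0.0]
grip_width: -0.0
```

```bash
python3 - <<'E'
from off import *
import cv2
print(tc())
a=viewer.get_image('scene')
cv2.imwrite('pics/s4.png',cv2.resize(a[160:230,230:330],None,fx=8,fy=8,interpolation=2))
E
```

```text
[ 26.   59.7 142.1]
```

View pics/s4.png

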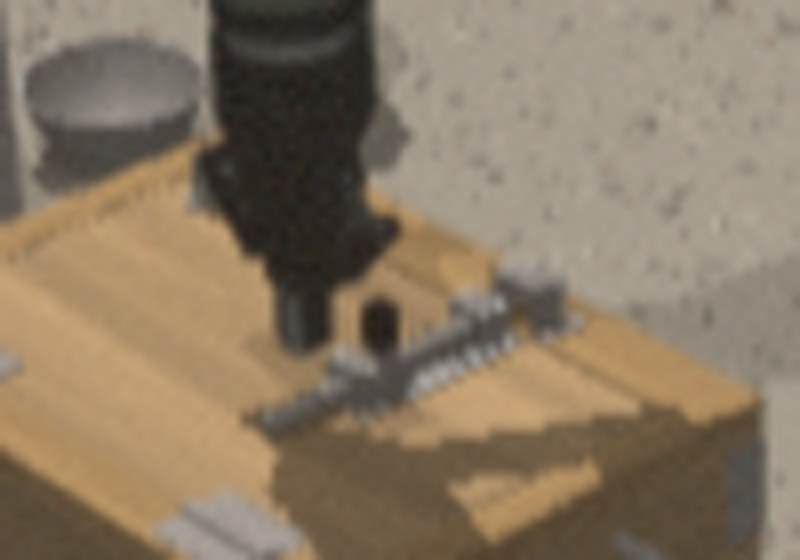

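Request:
send_rows([
  {"offset":[0,0,7],"dr":[0,0,0],"jaw":0},
  {"offset":[0,0,13],"dr":[0,0,0],"jaw":0},
  {"offset":[-8,0,13],"dr":[0,0,0],"jaw":0},
  {"offset":[-16,0,13],"dr":[0,0,0],"jaw":0},
  {"offset":[-22,0,13],"dr":[0,0,0],"jaw":0},
  {"offset":[-27,0,13],"dr":[0,0,0],"jaw":0},
  {"offset":[-32,0,13],"dr":[0,0,0],"jaw":0},
  {"offset":[-37,0,13],"dr":[0,0,0],"jaw":0},
  {"offset":[-42,0,13],"dr":[0,0,0],"jaw":0},
])

```text
time_s: 6.37
tool_pos: [0.5696, -0.0648, 0.1297]
tool_rot: [[0.973, 0.232, 0.003], [0.232, -0.973, 0.0], [0.003, 0.001, -1.0]]
contact_force: [2.8, 0.8, -2.6]
grip_width: -0.0002
```

```bash
python3 - <<'E'
from off import *
import cv2
print(tc())
a=viewer.get_image('scene')
cv2.imwrite('pics/s5.png',cv2.resize(a[160:230,230:330],None,fx=8,fy=8,interpolation=2))
E
```

```text
[-13.9  59.7 129.7]
```

View pics/s5.png

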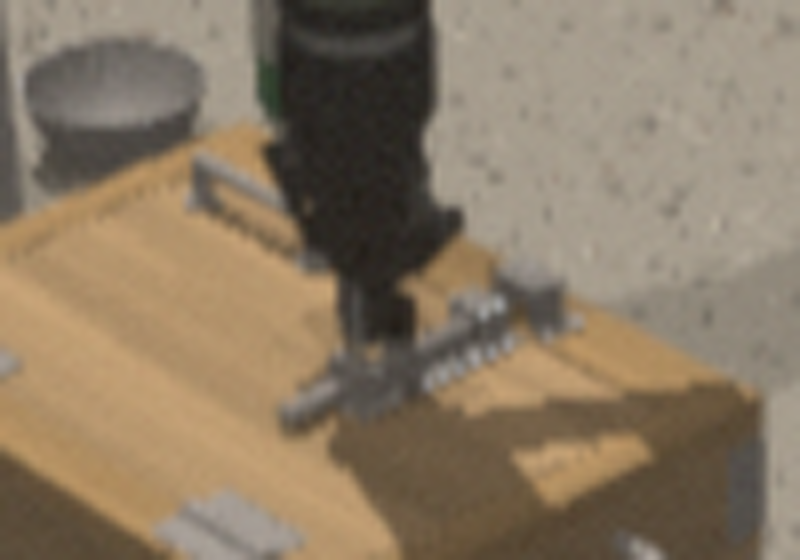

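Request:
send_rows([
  {"offset":[-5,0,0],"dr":[0,0,0],"jaw":0},
  {"offset":[-10,0,0],"dr":[0,0,0],"jaw":0},
  {"offset":[-15,0,0],"dr":[0,0,0],"jaw":0},
  {"offset":[-20,0,0],"dr":[0,0,0],"jaw":0},
  {"offset":[-25,0,0],"dr":[0,0,0],"jaw":0},
  {"offset":[-29,0,0],"dr":[0,0,0],"jaw":0},
  {"offset":[-29,0,0],"dr":[0,0,0],"jaw":0},
])

```text
time_s: 7.0
tool_pos: [0.5396, -0.072, 0.1295]
tool_rot: [[0.973, 0.233, -0.001], [0.233, -0.973, -0.0], [-0.001, 0.0, -1.0]]
contact_force: [1.3, -0.7, 0.6]
grip_width: 0.0001
```

```bash
python3 - <<'E'
from off import *
print(tc())
E
```

```text
[-44.8  59.7 129.5]
```

Request:
send_rows([
  {"offset":[-1.5,0,0],"dr":[0,0,0],"jaw":0},
  {"offset":[-3,0,0],"dr":[0,0,0],"jaw":0},
  {"offset":[-4,0,0],"dr":[0,0,0],"jaw":0},
  {"offset":[-4,0,0],"dr":[0,0,0],"jaw":0},
])

```text
time_s: 7.33
tool_pos: [0.5368, -0.0727, 0.1294]
tool_rot: [[0.973, 0.233, 0.0], [0.233, -0.973, -0.0], [0.0, 0.0, -1.0]]
contact_force: [2.3, -0.3, 2.5]
grip_width: -0.0002
```

```bash
python3 - <<'E'
from off import *
print(tc())
E
```

```text
[-47.6  59.7 129.4]
```

Request:
send_rows([
  {"offset":[-1,0,0],"dr":[0,0,0],"jaw":0},
  {"offset":[-2,0,0],"dr":[0,0,0],"jaw":0},
  {"offset":[-3,0,0],"dr":[0,0,0],"jaw":0},
  {"offset":[-3,0,0],"dr":[0,0,0],"jaw":0},
])

```text
time_s: 7.67
tool_pos: [0.5339, -0.0734, 0.1294]
tool_rot: [[0.973, 0.233, 0.0], [0.233, -0.973, -0.0], [0.0, 0.0, -1.0]]
contact_force: [3.5, 0.8, 2.7]
grip_width: 0.0001
```

```bash
python3 - <<'E'
from off import *
print(tc())
E
```

```text
[-50.6  59.7 129.4]
```

Still only sliding friction, so I'll carry on to the stop.

Request:
send_rows([
  {"offset":[-1,0,0],"dr":[0,0,0],"jaw":0},
  {"offset":[-2,0,0],"dr":[0,0,0],"jaw":0},
  {"offset":[-3,0,0],"dr":[0,0,0],"jaw":0},
  {"offset":[-3,0,0],"dr":[0,0,0],"jaw":0},
])

```text
time_s: 8.0
tool_pos: [0.5337, -0.0735, 0.1296]
tool_rot: [[0.973, 0.232, 0.007], [0.232, -0.973, 0.001], [0.007, 0.001, -1.0]]
contact_force: [11.0, 2.9, -0.3]
grip_width: 0.0001
```

```bash
python3 - <<'E'
from off import *
import cv2
print(tc())
a=viewer.get_image('scene')
cv2.imwrite('pics/s6.png',cv2.resize(a[160:230,230:330],None,fx=8,fy=8,interpolation=2))
E
```

```text
[-50.8  59.6 129.6]
```

View pics/s6.png

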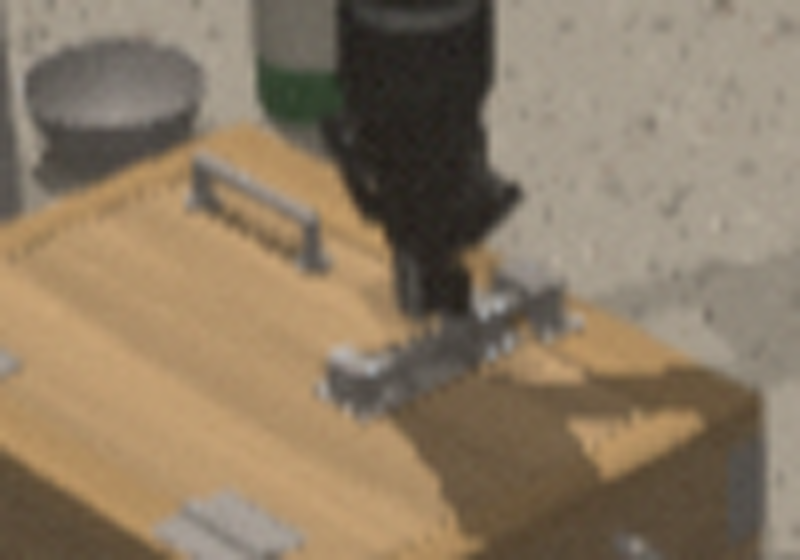

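Request:
send_rows([
  {"offset":[-1,0,0],"dr":[0,0,0],"jaw":0},
  {"offset":[-3,0,0],"dr":[0,0,0],"jaw":0},
  {"offset":[-3,0,0],"dr":[0,0,0],"jaw":0},
])

```text
time_s: 8.3
tool_pos: [0.5335, -0.0736, 0.1298]
tool_rot: [[0.973, 0.231, 0.013], [0.231, -0.973, 0.002], [0.013, 0.001, -1.0]]
contact_force: [16.4, 5.8, -5.3]
grip_width: 0.0002
```

```bash
python3 - <<'E'
from off import *
print(tc())
E
```

```text
[-51.   59.6 129.8]
```

Firm stop. Backing off, lifting and moving clear.

Request:
send_rows([
  {"offset":[8,0,0],"dr":[0,0,0],"jaw":0},
  {"offset":[20,0,0],"dr":[0,0,0],"jaw":0},
  {"offset":[22,0,-20],"dr":[0,0,0],"jaw":0},
  {"offset":[22,0,-55],"dr":[0,0,0],"jaw":0},
  {"offset":[22,0,-95],"dr":[0,0,0],"jaw":0},
  {"offset":[22,0,-135],"dr":[0,0,0],"jaw":0},
  {"offset":[22,-35,-155],"dr":[0,0,0],"jaw":0},
  {"offset":[22,-75,-160],"dr":[0,0,0],"jaw":0},
  {"offset":[22,-115,-160],"dr":[0,0,0],"jaw":0},
  {"offset":[22,-155,-160],"dr":[0,0,0],"jaw":0},
  {"offset":[22,-195,-160],"dr":[0,0,0],"jaw":0},
  {"offset":[22,-235,-160],"dr":[0,0,0],"jaw":0},
])

```text
time_s: 9.3
tool_pos: [0.4922, 0.1597, 0.2882]
tool_rot: [[0.973, 0.232, -0.005], [0.232, -0.973, -0.003], [-0.005, 0.001, -1.0]]
contact_force: [1.0, 0.3, -0.0]
grip_width: -0.0003
```

Request:
send_rows([
  {"offset":[0,-30,0],"dr":[0,0,0],"jaw":0},
  {"offset":[0,-50,0],"dr":[0,0,0],"jaw":0},
  {"offset":[0,-50,0],"dr":[0,0,0],"jaw":0},
  {"offset":[0,-50,0],"dr":[0,0,0],"jaw":0},
])

```text
time_s: 9.63
tool_pos: [0.4816, 0.2074, 0.2882]
tool_rot: [[0.972, 0.235, -0.004], [0.235, -0.972, -0.003], [-0.004, 0.002, -1.0]]
contact_force: [-0.2, -0.0, 0.1]
grip_width: -0.0002
```

```bash
python3 - <<'E'
from off import *
import cv2
a=viewer.get_image('scene');b=viewer.get_image('top')
cv2.imwrite('pics/s7.png',cv2.resize(a[160:230,230:330],None,fx=8,fy=8,interpolation=2))
cv2.imwrite('pics/t7.png',cv2.resize(b[140:290,230:420],None,fx=4,fy=4,interpolation=2))
cv2.imwrite('pics/t7f.png',b)
for d in(.045,.05):
  P=chest([[-.02-d,.06,.146],[-.088-d,.06,.11],[-.02-d,.06,.146]],v)
  print(d,(proj('scene',P)-[230,160]+.5)*8,(proj('top',P)-[230,140]+.5)*4)
E
```

```text
0.045 [[446.1833844  273.79228864]
 [546.43089845 287.02231687]
 [446.1833844  273.79228864]] [[327.34428091 367.11198486]
 [343.66451472 458.77333976]
 [327.34428091 367.11198486]]
0.05 [[453.61403813 270.21182781]
 [553.54468797 283.51788037]
 [453.61403813 270.21182781]] [[328.79602802 373.77674914]
 [345.09169046 465.32989042]
 [328.79602802 373.77674914]]
```

View pics/s7.png

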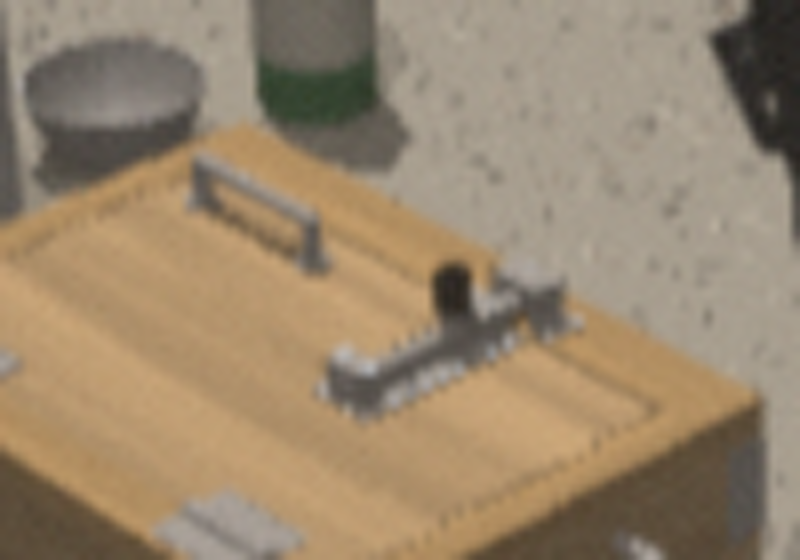

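View pics/t7.png

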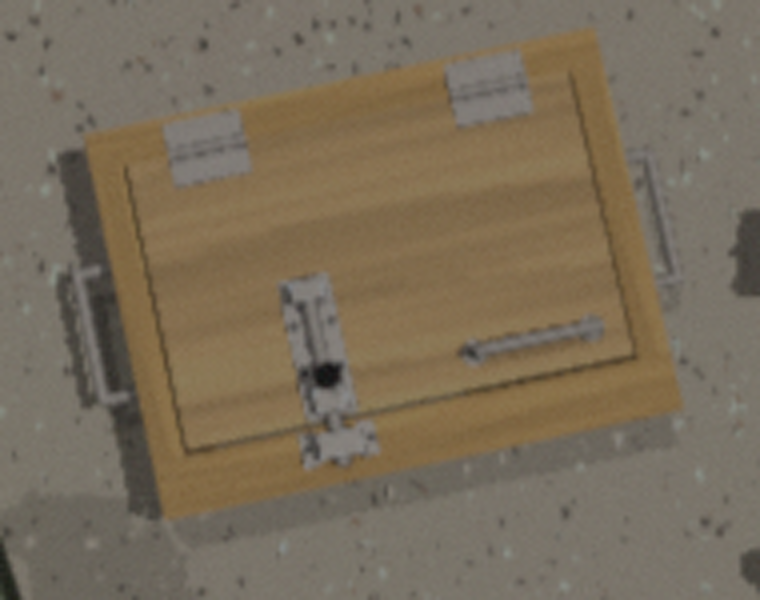

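View pics/t7f.png

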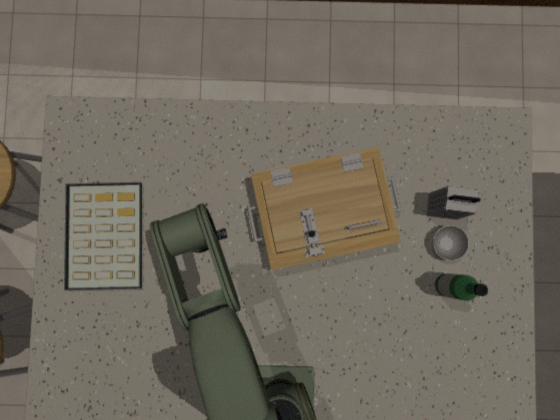

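The lid is flush. The knob sits against the free-edge guide at about (327, 374) in the top crop, where 0.050 travel predicts (329, 374). The tip shows past the keeper at about (345, 463). The tray, bowl, bottle and grater haven't moved.

```bash
python3 -c "
from cell import ticket
print(ticket.hand_in())"
```

```text
the job is handed in; nothing more can be done
None
```

The lid is shut flush in its frame and the slide bolt is fully home through the keeper. I handed the job in at about 10 s of the 45 s allowed.

- **Lid:** I pushed it down at the bare spot with the closed fingers. It met a firm stop with the fingertip at z = 0.0999 m, under an 18 N push.
- **Bolt:** I pushed the knob along with the side of the closed fingers. It slid at a few newtons until it stopped dead. Pushing on to about 17 N moved the tool only about 0.2 mm further.
- **Last pictures:** With the arm clear, the lid looks flush. The knob is within about 1 mm of where 0.050 m travel puts it, and the bolt tip shows beyond the keeper. The tray, bowl, bottle and grater stand where they were.
- **Disagreement:** The first picture fit put the bolt at about 3 mm travel. With the lid shut it measured about 0. That made no difference to the job. No other checks failed or disagreed.

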